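# Sort sealed capsule tubs into full and empty by their weight

## Robot

A 7-joint arm with a two-finger parallel gripper is mounted at the origin on the work surface. World frame = base frame: x ahead of the robot, y to its left, z up, the work surface at z = 0. Lengths are in m, angles in rad, forces in N, time in s.
With the tool pointing down it reaches from about 0.425 to 0.875 m from the base axis. Payload 4.7 kg.
Tool frame: the origin (TCP) lies midway between the tips of the shut fingers; the grasp point (between the pads) lies ctrl.grasp_offset behind it (ctrl.grasp_offset is the distance from the TCP to the grasp point, in m); z points along the fingers, y is the line along which they close (so a half turn about z gives the same grasp; the last joint's range is limited). The gripper opens to 87 mm and grips with 3 to 60 N. Pads are 19 mm wide; open, the fingers measure 117 mm over their backs; the gripper's body (75 mm by 190 mm) begins 51 mm behind the grasp point.
Start: joints at [-1.103, 0.321, -0.07, 1.45, 0.023, 1.371, -0.057], TCP at [0.285, 0.584, 0.223] pointing down, gripper open.
Joint ranges: [-2.86, 2.86], [-0.3, 2.09], [-1.38, 1.24], [0.06, 2.45], [-1.56, 4.7], [0.09, 2.05], [-2.69, 2.69]. Speed limits (rad/s): [2.57, 2.57, 3.14, 3.14, 3.14, 3.14, 3.14].

## Interface

Orientations are given as a rotation vector (axis times angle).
In Python, from bench import ctrl gives the robot as it stands. The module is installed in compiled form; this text tells all that it offers.
- The arm moves only by the tool jog_arm, never from a script. Its argument "moves" is one flat list of numbers, 7 for each row, row after row: the shift along the tool's x, y, z in units of 30 cm (1.0 is 30 cm), then the turn, a rotation vector about the tool's x, y, z in units of 60 degrees (1.0 is 60 degrees), then the gripper's target within -1 to 1 (fully open at 1, half-way at 0, shut at -1). In form: [x, y, z, wx, wy, wz, fingers, x, y, z, wx, wy, wz, fingers, ...]. A call has exactly 8 rows; each row is the pose to reach, as a shift and turn from the pose commanded when the call began, along the tool's axes at that moment; what a row does not reach only later rows make up. A row lasts 1/8 s, in which the tool goes at most 62.5 mm and 10.7 degrees, less where a joint would pass 70% of its speed; a pose out of reach is approached as far as the arm can. A call with a number of a shift or a turn outside -1 to 1 is refused whole. A call with a gripper value outside its range is refused whole. The fingers move at their own pace and stop on an object; "newtons" is the grip in N (left out, the last holds). Time passes only in rows, so rows that repeat a pose let the fingers close, or fill a call up. It gives the time, the measured TCP pose, the force, the opening and the grip force at its end, in the units of the state.
- ctrl.get_state(): the state, without advancing time (a new reading comes with each control period).
- ctrl.get_image(name): name is "scene" or "top"; returns a dict with "pixels" (384x512x3 uint8, red, green, blue), "fx", "fy", "cx", "cy" (pixels), "xyz" and "rotation" of the camera in the world. Camera axes: x right, y up, looking along -z (the intrinsics and any distortion apply to the point x, -y, -z); pixel columns grow to the right and rows downward; lengths in m; the calibration is good to about 2 mm. A picture is of the moment at which its call begins. There is no depth.
- ctrl.close_job(): hands the job in; it is judged then, once.
The state is a dict: "time": time; "joint_positions": joint angles; "qd": joint speeds; "joint_torque": joint torques, N m; "position": TCP position; "tool_rot": TCP orientation; "ft_force": force on the tool from outside, world axes, zero at the start; "torque": the same for the moment, N m; "grip_width": opening from 0.0 (shut) to 1.0 (fully open); "grip_force": force on a finger pad.
Only numpy, scipy, OpenCV 4.12 (cv2) and the standard library are available. Lean on these libraries where they do the work, as an engineer would, in place of code of your own. Each camera call takes 0.05 s, during which the arm holds its last target. There are 200 camera calls.

## Task

Lift each of the two blue-capped capsule tubs and feel how heavy it is: stand the full ones upright in the green tray and the empty ones upright in the blue tray. Either tub may be full or empty. Set them down on the tray floor rather than dropping them.

Things in the scene. Friction and masses are not known exactly. Their poses are not given: they have to be found in the camera images.
- tub_a_center (a point): Sealed white plastic tub, 54 x 54 mm square, 80 mm tall, with a round BLUE cap (44 mm across) on top, 94 mm in all; stands on the table, turned up to 23 degrees. The point is its centre, 47 mm above its underside, z up, x and y square to its flat sides. Full it weighs 310 to 420 g, empty about 75 g; it looks the same and nothing rattles. ORANGE-capped tubs, 110 mm or more away, are not part of the job.
- tub_b_center (a point): The second blue-capped tub, looking exactly the same as the first; its centre and axes as there. May be full or empty, whatever the first one is.
- tray_full: GREEN plastic tray fixed on the table, 240 x 150 mm, 18 mm high, walls and floor 4 mm thick, open on top, empty at the start. Origin at the centre of its underside, x along its length, y along its width, z up. Turned up to 11 degrees, on the robot's left or right. Room for two tubs side by side along x. For full tubs.
- tray_empty: BLUE plastic tray fixed on the table, 240 x 150 mm, 18 mm high, walls and floor 4 mm thick, open on top, empty at the start. Origin at the centre of its underside, x along its length, y along its width, z up. Turned up to 11 degrees, on the robot's left or right. Room for two tubs side by side along x. For empty tubs. Same size as the green one, on the other side.
There are look-alikes about, which are no part of the job. Leave any purple look-alike of the part that bears tub_b_center alone.

How it is judged:
At the end, for the whole second after the job is handed in: Each blue-capped tub stands at rest, upright within 10 degrees, on the floor of the right tray with its centre inside the walls: the green tray if it is full (it presses on the tray with more than 1.8 N), the blue tray if it is empty (less than 1.8 N) (((x of tub_a_center in the frame of tray_full between -0.1 and 0.1 m and y of tub_a_center in the frame of tray_full between -0.06 and 0.06 m and z of tub_a_center in the frame of tray_full between 0.043 and 0.06 m and angle between tub_a_center's own z axis and vertical below 0.17 rad and linear speed of tub_a below 0.02 m/s and contact force between tub_a and tray_full above 1.8 N) or (x of tub_a_center in the frame of tray_empty between -0.1 and 0.1 m and y of tub_a_center in the frame of tray_empty between -0.06 and 0.06 m and z of tub_a_center in the frame of tray_empty between 0.043 and 0.06 m and angle between tub_a_center's own z axis and vertical below 0.17 rad and linear speed of tub_a below 0.02 m/s and contact force between tub_a and tray_empty between 0.2 and 1.8 N)) and ((x of tub_b_center in the frame of tray_full between -0.1 and 0.1 m and y of tub_b_center in the frame of tray_full between -0.06 and 0.06 m and z of tub_b_center in the frame of tray_full between 0.043 and 0.06 m and angle between tub_b_center's own z axis and vertical below 0.17 rad and linear speed of tub_b below 0.02 m/s and contact force between tub_b and tray_full above 1.8 N) or (x of tub_b_center in the frame of tray_empty between -0.1 and 0.1 m and y of tub_b_center in the frame of tray_empty between -0.06 and 0.06 m and z of tub_b_center in the frame of tray_empty between 0.043 and 0.06 m and angle between tub_b_center's own z axis and vertical below 0.17 rad and linear speed of tub_b below 0.02 m/s and contact force between tub_b and tray_empty between 0.2 and 1.8 N))); the robot touches nothing.
It fails at once if tub a is let go more than about 5 cm above where it would stand (height (world z) of tub_a_center above 0.105 m and contact force between tub_a and the fingers below 0.02 N).
It fails at once if tub b is let go more than about 5 cm above where it would stand (height (world z) of tub_b_center above 0.105 m and contact force between tub_b and the fingers below 0.02 N).
It also fails if it takes over 54 s, if anything falls off the work surface, if the arm or the gripper's body presses on something with over 40 N, if the wrist force passes 120 N, or if a joint passes its speed limit or range.

## Working session

There is one attempt and no reset: what is moved stays moved. The work goes in short steps, Python scripts to look and compute and a tool call to move; the robot and the scene stay as the last step left them, time stands still between calls to the robot, and variables do not carry over. Pictures are saved under pics/ and viewed, at most 10 in all, crops included, and the job is handed in when it is done.

Besides the shell and the picture viewer there is one more tool, called after "Emit:" as a command line: name --argument value ..., lists and objects as JSON in quotes. jog_arm: Moves the arm, as the interface text tells. Its arguments: {"type":"object","properties":{"moves":{"type":"array"},"newtons":{"type":"number"}},"required":["moves"]}

```bash
mkdir -p pics
python3 - <<'E'
from bench import ctrl
import cv2
for n in("top","scene"):
    i=ctrl.get_image(n); cv2.imwrite(f"pics/{n}0.png",i["pixels"][:,:,::-1])
    print(n,{k:v for k,v in i.items() if k!="pixels"})
print(ctrl.get_state(),ctrl.grasp_offset)
E
```

```text
top {'fx': 368.90148938994355, 'fy': 368.90148938994355, 'cx': 258.9956399336585, 'cy': 192.35213039769678, 'xyz': array([0.45027355, 0.01397348, 0.81121419]), 'rotation': array([ 0.11286722, -0.17799287, -1.54263654])}
scene {'fx': 486.8774013023779, 'fy': 486.8774013023779, 'cx': 248.60785885095987, 'cy': 197.13705009464144, 'xyz': array([ 1.3448268 , -0.29394994,  0.62963493]), 'rotation': array([0.81515414, 0.55100533, 1.12792992])}
{'time': 0.1, 'joint_positions': array([-1.10289121,  0.321778  , -0.07008957,  1.45157502,  0.02259663,
        1.37084972, -0.05688793]), 'qd': array([-0.0004205 , -0.0014767 ,  0.00087213, -0.00167838,  0.00061287,
        0.0002694 ,  0.00148556]), 'joint_torque': array([-3.92668971e-04, -4.92568231e+01, -4.05879216e-01, -3.13404679e+01,
       -6.41278666e-02,  3.94790818e-02,  5.83521114e-05]), 'position': array([0.28476309, 0.58371777, 0.22154099]), 'tool_rot': array([-7.06594338e-01, -3.06076970e+00,  2.81904421e-03]), 'ft_force': array([ 0.87207812, -0.40769163,  0.3251951 ]), 'torque': array([-0.00734474, -0.02981015,  0.06379825]), 'grip_force': 0.0, 'grip_width': 0.9955814390392853} 0.0187
```

View pics/top0.png

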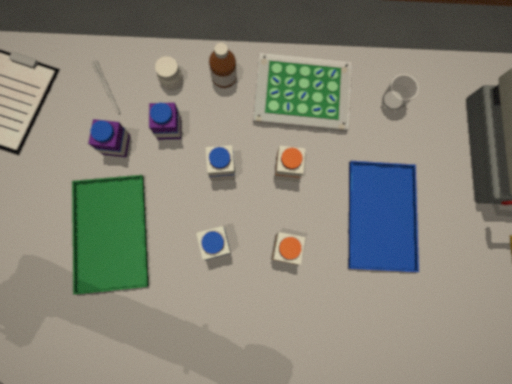

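View pics/scene0.png

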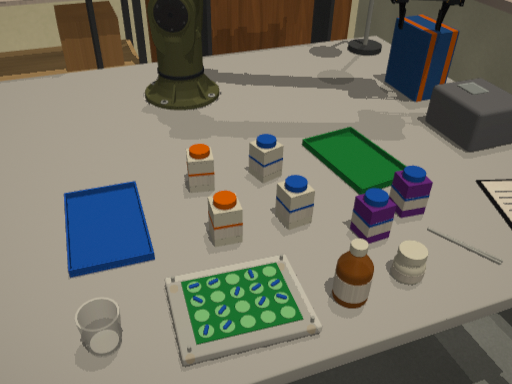

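The top picture shows the blue-capped white tubs at px (220,158) and (213,243), the green tray around (110,235) and the blue tray around (383,216). The purple look-alikes are at (103,133) and (163,116), and the orange-capped tubs are at (291,160) and (290,248). The scene picture agrees.

```bash
cat > h.py <<'E'
import numpy as np,cv2
from scipy.spatial.transform import Rotation as R
from bench import ctrl
def ray(i,uv,z):
    u,v=np.array(uv,float).reshape(-1,2).T
    d=np.stack([(u-i["cx"])/i["fx"],-(v-i["cy"])/i["fy"],-np.ones_like(u)],1)@R.from_rotvec(i["rotation"]).as_matrix().T
    return i["xyz"]+d*((z-i["xyz"][2])/d[:,2])[:,None]
def proj(i,P):
    c=(np.array(P)-i["xyz"])@R.from_rotvec(i["rotation"]).as_matrix()
    return np.stack([i["cx"]-i["fx"]*c[:,0]/c[:,2],i["cy"]+i["fy"]*c[:,1]/c[:,2]],1)
def sq(x,y,a,h,z,k=1):
    c,s=np.cos(a),np.sin(a)
    return np.array([[x+c*p*h-s*q*h*k,y+s*p*h+c*q*h*k,z] for p,q in((1,1),(1,-1),(-1,-1),(-1,1))])
E
python3 - <<'E'
from h import *
i=ctrl.get_image("top");im=i["pixels"];hsv=cv2.cvtColor(im,cv2.COLOR_RGB2HSV)
blue=cv2.inRange(hsv,(100,120,60),(125,255,255)); 
for nm,m in(("blue",blue),("green",cv2.inRange(hsv,(50,120,30),(80,255,255)))):
    n,l,s,c=cv2.connectedComponentsWithStats(m)
    for k in range(1,n):
        if s[k,4]<150: continue
        if s[k,4]>3000:
            r=cv2.minAreaRect(np.argwhere(l==k)[:,::-1].astype(np.float32)); P=ray(i,cv2.boxPoints(r),.018)
            e=[P[1]-P[0],P[2]-P[1]];e=max(e,key=np.linalg.norm)
            print(nm,"tray",P.mean(0).round(3),"yaw",np.degrees(np.arctan2(e[1],e[0])).round(1),"len",np.linalg.norm(P[1]-P[0]).round(3),np.linalg.norm(P[2]-P[1]).round(3))
        else: print(nm,c[k],s[k,4],ray(i,c[k],.094)[0].round(4))
cv2.imwrite("pics/crop.png",cv2.resize(im[130:275,180:260,::-1],None,fx=4,fy=4,interpolation=cv2.INTER_CUBIC))
E
```

```text
blue [160.86187845 113.08839779] 362 [0.7444 0.1886 0.094 ]
blue [101.76883117 131.01558442] 385 [0.702  0.3031 0.094 ]
blue [219.11074919 157.4267101 ] 307 [0.6546 0.0667 0.094 ]
blue tray [ 0.557 -0.292  0.018] yaw 176.5 len 0.156 0.243
blue [212.27299703 242.12166172] 337 [0.4858 0.0733 0.094 ]
green [281.7625      88.47083333] 240 [ 0.8083 -0.0582  0.094 ]
green [311.35248042  91.26501305] 766 [ 0.8046 -0.1206  0.094 ]
green tray [0.505 0.298 0.018] yaw -173.4 len 0.155 0.241
```

View pics/crop.png

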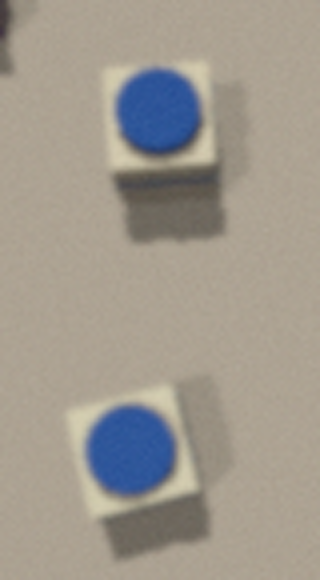

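The crop shows the top faces clearly. The corners of the far tub are at crop px (102,68), (210,62), (216,163), (112,170). Those of the near tub are at (68,410), (172,386), (199,492), (93,517).

Run:
```python
from h import *
i=ctrl.get_image("top");s=ctrl.get_image("scene")
for C in([(102,68),(210,62),(216,163),(112,170)],[(68,410),(172,386),(199,492),(93,517)]):
    P=ray(i,(np.array(C)+.5)/4-.5+[180,130],.08); 
    e=[P[1]-P[0],P[2]-P[1],P[2]-P[3],P[3]-P[0]]
    print(P.mean(0).round(4),[np.degrees(np.arctan2(v[1],v[0])).round(1) for v in e],[np.linalg.norm(v).round(4) for v in e])
hsv=cv2.cvtColor(s["pixels"],cv2.COLOR_RGB2HSV)
n,l,st,c=cv2.connectedComponentsWithStats(cv2.inRange(hsv,(100,120,60),(125,255,255)))
for k in range(1,n):
    if 100<st[k,4]<1500: print(c[k],st[k,4],ray(s,c[k],.09)[0].round(4))
st=ctrl.get_state();print(R.from_rotvec(st["tool_rot"]).as_matrix().round(3))
```

```text
[0.6564 0.0666 0.08  ] [np.float64(-84.8), np.float64(-174.9), np.float64(-84.3), np.float64(-172.0)] [np.float64(0.0554), np.float64(0.0536), np.float64(0.0527), np.float64(0.0541)]
[0.4861 0.0732 0.08  ] [np.float64(-75.6), np.float64(-163.7), np.float64(-75.7), np.float64(-164.1)] [np.float64(0.0521), np.float64(0.0536), np.float64(0.0525), np.float64(0.0535)]
[434.88194444  54.91071429] 1008 [0.1808 0.7564 0.09  ]
[265.96521739 140.66086957] 230 [0.4922 0.0712 0.09  ]
[413.96507937 173.76507937] 315 [0.7094 0.3009 0.09  ]
[295.87254902 183.31699346] 306 [0.6613 0.0648 0.09  ]
[376.03664921 197.15706806] 382 [0.7514 0.1869 0.09  ]
[[-0.899  0.438 -0.   ]
 [ 0.438  0.899 -0.001]
 [-0.    -0.001 -1.   ]]
```

Emit:
jog_arm --moves '[-0.2,-0.18,0,0,0,0.17,1,-0.4,-0.36,0,0,0,0.34,1,-0.59,-0.54,0,0,0,0.51,1,-0.78,-0.72,0,0,0,0.67,1,-0.9,-0.83,0,0,0,0.8,1,-0.99,-0.91,0,0,0,0.808,1,-0.99,-0.91,0,0,0,0.808,1,-0.99,-0.91,0,0,0,0.808,1]' --newtons 20

```text
time: 1.25
position: [0.4332, 0.2062, 0.2229]
tool_rot: [1.908, 2.496, 0.001]
ft_force: [0.1, -0.5, -0.3]
grip_width: 1.003
grip_force: 0.0
```

```bash
cat >> h.py <<'E'
def go(x,y,z,yaw):
    "units from the measured pose to TCP x,y,z with tool y at yaw degrees (mod 180), pointing down"
    s=ctrl.get_state();M=R.from_rotvec(s["tool_rot"])
    a=np.radians(yaw);T=np.array([[np.sin(a),np.cos(a),0],[-np.cos(a),np.sin(a),0],[0,0,-1]])
    best=min((( M.inv()*R.from_matrix(T@D)).as_rotvec() for D in(np.eye(3),np.diag([-1,-1,1]))),key=np.linalg.norm)
    d=M.inv().apply(np.array([x,y,z])-s["position"])
    print("t",s["time"].__round__(2),"pos",s["position"].round(4),"shift",(d/.3).round(3),"turn",(np.degrees(best)/60).round(3),"j",s["joint_positions"].round(2),"F",s["ft_force"].round(2),"w",s["grip_width"],"g",s["grip_force"])
E
python3 -c "
from h import *
go(.486,.073,.16,15.5)"
```

```text
Traceback (most recent call last):
  File "h.py", line 18, in go
    best=min((( M.inv()*R.from_matrix(T@D)).as_rotvec() for D in(np.eye(3),np.diag([-1,-1,1]))),key=np.linalg.norm)
  File "h.py", line 18, in <genexpr>
    best=min((( M.inv()*R.from_matrix(T@D)).as_rotvec() for D in(np.eye(3),np.diag([-1,-1,1]))),key=np.linalg.norm)
                        ~~~~~~~~~~~~~^^^^^
  File "scipy/spatial/transform/_rotation.pyx", line 1143, in scipy.spatial.transform._rotation.Rotation.from_matrix
ValueError: Non-positive determinant (left-handed or null coordinate frame) in rotation matrix 0: [[ 0.26723838  0.96363045  0.        ]
 [-0.96363045  0.26723838  0.        ]
 [ 0.          0.         -1.        ]].
```

```bash
sed -i 's/\[\[np.sin(a),np.cos(a),0\],\[-np.cos(a),np.sin(a),0\]/[[-np.sin(a),np.cos(a),0],[np.cos(a),np.sin(a),0]/' h.py
python3 -c "
from h import *
go(.486,.073,.16,15.5);go(.486,.073,.0415,15.5)"
```

```text
t 1.25 pos [0.4332 0.2062 0.2229] shift [-0.475  0.053  0.209] turn [ 0.001 -0.    -0.005] j [-0.77 -0.05  0.26  1.87  0.01  1.32 -0.25] F [ 0.15 -0.51 -0.3 ] w 1.0029832804584111 g 0.0
t 1.25 pos [0.4332 0.2062 0.2229] shift [-0.475  0.053  0.604] turn [ 0.001 -0.    -0.005] j [-0.77 -0.05  0.26  1.87  0.01  1.32 -0.25] F [ 0.15 -0.51 -0.3 ] w 1.0029832804584111 g 0.0
```

Emit:
jog_arm --moves '[-0.2,0.022,0,0,0,0,1,-0.38,0.042,0.1,0,0,0,1,-0.475,0.053,0.2,0,0,0,1,-0.475,0.053,0.22,0,0,0,1,-0.475,0.053,0.3,0,0,0,1,-0.475,0.053,0.42,0,0,0,1,-0.475,0.053,0.54,0,0,0,1,-0.475,0.053,0.604,0,0,0,1]'

```text
time: 2.25
position: [0.4845, 0.0787, 0.04]
tool_rot: [-1.895, -2.503, 0.001]
ft_force: [0.1, 0.3, -0.7]
grip_width: 1.001
grip_force: 0.0
```

```bash
python3 -c "
from h import *
go(.486,.073,.0415,15.5)
i=ctrl.get_image('scene');cv2.imwrite('pics/s1.png',cv2.resize(i['pixels'][60:280,150:400,::-1],None,fx=2.4,fy=2.4))"
```

```text
t 2.25 pos [0.4845 0.0787 0.04  ] shift [-0.02  -0.    -0.005] turn [-0.002 -0.001  0.004] j [-0.61  0.17  0.43  2.05 -0.09  0.94  0.14] F [ 0.15  0.34 -0.72] w 1.0005997165420786 g 0.0
```

View pics/s1.png

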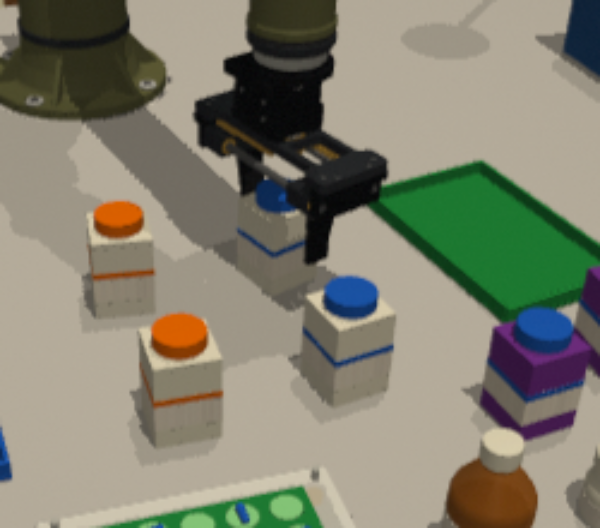

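The fingers straddle the near tub (around px (275,225)). The measured pose is 6 mm off in y, so I correct that while closing.

Emit:
jog_arm --moves '[-0.02,0,0,0,0,0,1,-0.02,0,0,0,0,0,1,-0.02,0,0,0,0,0,-1,-0.02,0,0,0,0,0,-1,-0.02,0,0,0,0,0,-1,-0.02,0,0,0,0,0,-1,-0.02,0,0,0,0,0,-1,-0.02,0,0,0,0,0,-1]' --newtons 20

```text
time: 3.3
position: [0.4873, 0.0698, 0.0414]
tool_rot: [-1.901, -2.501, -0.0]
ft_force: [-1.1, -0.2, 1.6]
grip_width: 0.617
grip_force: 20.0
```

Emit:
jog_arm --moves '[0,0,-0.03,0,0,0,-1,0,0,-0.08,0,0,0,-1,0,0,-0.14,0,0,0,-1,0,0,-0.18,0,0,0,-1,0,0,-0.2,0,0,0,-1,0,0,-0.2,0,0,0,-1,0,0,-0.2,0,0,0,-1,0,0,-0.2,0,0,0,-1]'

```text
time: 4.3
position: [0.4869, 0.0697, 0.1008]
tool_rot: [-1.901, -2.501, 0.002]
ft_force: [0.6, 0.5, -0.5]
grip_width: 0.62
grip_force: 20.0
```

```bash
python3 -c "
from h import *
f=[]
for k in range(8):
    f.append(ctrl.get_state()['ft_force'][2]); ctrl.get_image('top')
print(np.round(f,2))
yaw=0
go(.505,.298,.16,6.6);go(.557,-.292,.16,-3.5)"
```

```text
[-0.52  0.05 -0.81 -0.88 -1.21  0.42  0.41 -0.05]
t 4.7 pos [0.4873 0.0698 0.1013] shift [ 0.717  0.26  -0.196] turn [ 0.    -0.     0.149] j [-0.61  0.08  0.44  2.   -0.04  1.07  0.11] F [-0.07  0.46 -0.48] w 0.6205619747167317 g 19.99869441613555
t 4.7 pos [0.4873 0.0698 0.1013] shift [-1.224 -0.099 -0.196] turn [ 0.    -0.     0.317] j [-0.61  0.08  0.44  2.   -0.04  1.07  0.11] F [-0.07  0.46 -0.48] w 0.6205619747167317 g 19.99869441613555
```

The lifted force is about -0.3 N, far from the 3 to 4 N of a full tub, so this one is empty and goes to the blue tray. I carry it over the orange tubs.

Emit:
jog_arm --moves '[0,0,-0.06,0,0,0,-1,0,0,-0.15,0,0,0,-1,-0.08,-0.02,-0.22,0,0,0.05,-1,-0.22,-0.05,-0.24,0,0,0.12,-1,-0.38,-0.09,-0.24,0,0,0.2,-1,-0.54,-0.13,-0.24,0,0,0.28,-1,-0.7,-0.165,-0.24,0,0,0.317,-1,-0.82,-0.193,-0.24,0,0,0.317,-1]'

```text
time: 5.7
position: [0.4971, -0.1851, 0.1736]
tool_rot: [2.29, 2.15, 0.0]
ft_force: [-0.1, -0.0, -1.0]
grip_width: 0.616
grip_force: 20.0
```

```bash
python3 -c "
from h import *
go(.502,-.289,.15,-3.5);go(.502,-.289,.047,-3.5)
i=ctrl.get_image('scene');cv2.imwrite('pics/s2.png',i['pixels'][:,:,::-1])"
```

```text
t 5.7 pos [ 0.4971 -0.1851  0.1736] shift [-0.345  0.038  0.079] turn [ 0.001  0.    -0.002] j [-0.34  0.1   0.7   1.84 -0.07  1.23  0.31] F [-0.08 -0.03 -1.03] w 0.6162229407964848 g 20.000370419584215
t 5.7 pos [ 0.4971 -0.1851  0.1736] shift [-0.345  0.038  0.422] turn [ 0.001  0.    -0.002] j [-0.34  0.1   0.7   1.84 -0.07  1.23  0.31] F [-0.08 -0.03 -1.03] w 0.6162229407964848 g 20.000370419584215
```

View pics/s2.png

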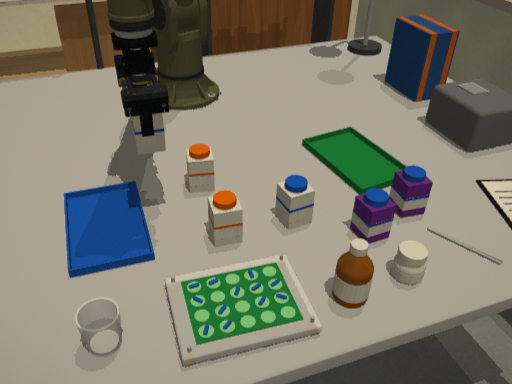

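The tub (px (148,130)) is held clear of the table and is on its way to the blue tray.

Emit:
jog_arm --moves '[-0.12,0.013,0,0,0,0,-1,-0.25,0.028,0,0,0,0,-1,-0.33,0.037,0.03,0,0,0,-1,-0.345,0.038,0.12,0,0,0,-1,-0.345,0.038,0.22,0,0,0,-1,-0.345,0.038,0.31,0,0,0,-1,-0.345,0.038,0.38,0,0,0,-1,-0.345,0.038,0.405,0,0,0,-1]'

```text
time: 6.75
position: [0.5018, -0.2861, 0.0505]
tool_rot: [-2.287, -2.152, 0.001]
ft_force: [0.5, -1.3, -0.6]
grip_width: 0.618
grip_force: 20.0
```

```bash
python3 -c "
from h import *
go(.502,-.289,.046,-3.5)"
```

```text
t 6.75 pos [ 0.5018 -0.2861  0.0505] shift [-0.01   0.001  0.015] turn [-0.002 -0.001  0.   ] j [-0.13  0.38  0.72  1.84 -0.29  1.03  0.64] F [ 0.48 -1.25 -0.64] w 0.6175331347653141 g 19.99877382069826
```

Emit:
jog_arm --moves '[0,0,0.01,0,0,0,-1,0,0,0.017,0,0,0,-1,0,0,0.017,0,0,0,-1,0,0,0.017,0,0,0,1,0,0,0.017,0,0,0,1,0,0,0.017,0,0,0,1,0,0,0.017,0,0,0,1,0,0,0,0,0,0,1]'

```text
time: 7.75
position: [0.5021, -0.2865, 0.0517]
tool_rot: [-2.288, -2.152, 0.0]
ft_force: [0.1, 0.4, -0.3]
grip_width: 0.987
grip_force: 0.0
```

Emit:
jog_arm --moves '[0,0,-0.08,0,0,0,1,0,0,-0.2,0,0,0,1,0,0,-0.35,0,0,0,1,0.1,0,-0.4,0,0,0,1,0.28,0.07,-0.4,0,0,0,1,0.46,0.14,-0.4,0,0,0,1,0.64,0.21,-0.4,0,0,0,1,0.8,0.28,-0.4,0,0,0,1]'

```text
time: 8.75
position: [0.6017, -0.05, 0.1725]
tool_rot: [2.287, 2.153, 0.002]
ft_force: [1.0, -0.8, 0.4]
grip_width: 0.998
grip_force: 0.0
```

```bash
python3 -c "
from h import *
go(.656,.0665,.16,6.3);go(.656,.0665,.0415,6.3)
i=ctrl.get_image('top');cv2.imwrite('pics/s3.png',i['pixels'][:,:,::-1])"
```

```text
t 8.75 pos [ 0.6017 -0.05    0.1725] shift [0.399 0.157 0.042] turn [ 0.001 -0.001 -0.163] j [-0.49  0.28  0.63  1.66 -0.17  1.25  0.12] F [ 0.99 -0.75  0.38] w 0.9976593477018203 g 0.0
t 8.75 pos [ 0.6017 -0.05    0.1725] shift [0.398 0.157 0.437] turn [ 0.001 -0.001 -0.163] j [-0.49  0.28  0.63  1.66 -0.17  1.25  0.12] F [ 0.99 -0.75  0.38] w 0.9976593477018203 g 0.0
```

View pics/s3.png

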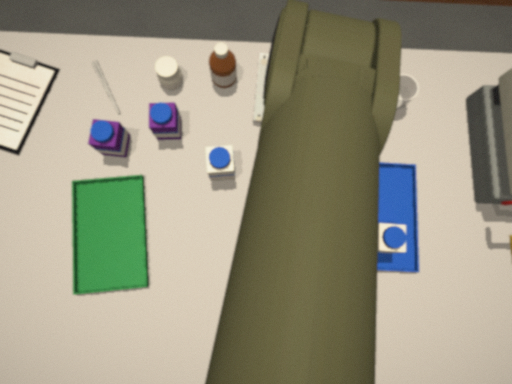

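The first tub stands upright in the blue tray at px (394,237). The second one is still at (220,158). Now I go to it.

Emit:
jog_arm --moves '[0.13,0.05,0,0,0,-0.06,1,0.28,0.11,0,0,0,-0.12,1,0.39,0.155,0,0,0,-0.163,1,0.39,0.155,0.04,0,0,-0.163,1,0.39,0.155,0.12,0,0,-0.163,1,0.39,0.155,0.18,0,0,-0.163,1,0.39,0.155,0.18,0,0,-0.163,1,0.39,0.155,0.18,0,0,-0.163,1]'

```text
time: 9.8
position: [0.6548, 0.0611, 0.1186]
tool_rot: [2.097, 2.338, 0.001]
ft_force: [-0.6, -0.0, 0.5]
grip_width: 1.001
grip_force: 0.0
```

```bash
python3 -c "
from h import *
go(.656,.0665,.0415,6.3)"
```

```text
t 9.8 pos [0.6548 0.0611 0.1186] shift [0.017 0.006 0.257] turn [ 0.001  0.    -0.001] j [-0.54  0.44  0.54  1.58 -0.23  1.19  0.14] F [-0.61 -0.04  0.53] w 1.001090186880165 g 0.0
```

Emit:
jog_arm --moves '[0.017,0.006,0.03,0,0,0,1,0.017,0.006,0.1,0,0,0,1,0.017,0.006,0.2,0,0,0,1,0.017,0.006,0.257,0,0,0,1,0.017,0.006,0.257,0,0,0,1,0.017,0.006,0.257,0,0,0,-1,0.017,0.006,0.257,0,0,0,-1,0.017,0.006,0.257,0,0,0,-1]' --newtons 25

```text
time: 10.8
position: [0.6563, 0.067, 0.0417]
tool_rot: [2.096, 2.339, 0.002]
ft_force: [0.7, 0.7, 1.0]
grip_width: 0.744
grip_force: 0.0
```

Emit:
jog_arm --moves '[0,0,0,0,0,0,-1,0,0,-0.04,0,0,0,-1,0,0,-0.1,0,0,0,-1,0,0,-0.17,0,0,0,-1,0,0,-0.2,0,0,0,-1,0,0,-0.2,0,0,0,-1,0,0,-0.2,0,0,0,-1,0,0,-0.2,0,0,0,-1]'

```text
time: 11.8
position: [0.655, 0.0669, 0.0998]
tool_rot: [-2.096, -2.339, 0.002]
ft_force: [0.1, 0.2, -3.1]
grip_width: 0.62
grip_force: 25.0
```

```bash
python3 -c "
from h import *
f=[]
for k in range(8):
    f.append(ctrl.get_state()['ft_force'][2]); ctrl.get_image('top')
print(np.round(f,2))
go(.505,.298,.15,6.6);go(.612,-.295,.15,-3.5)"
```

```text
[-3.12 -4.47 -3.83 -3.78 -3.63 -4.45 -4.38 -3.94]
t 12.2 pos [0.6557 0.0669 0.1007] shift [ 0.821 -0.415 -0.164] turn [-0.    -0.    -0.005] j [-0.55  0.46  0.53  1.59 -0.24  1.16  0.14] F [ 0.43 -0.07 -3.52] w 0.6189608055724902 g 24.999260385520756
t 12.2 pos [0.6557 0.0669 0.1007] shift [-1.183 -0.277 -0.164] turn [-0.     0.     0.163] j [-0.55  0.46  0.53  1.59 -0.24  1.16  0.14] F [ 0.43 -0.07 -3.52] w 0.6189608055724902 g 24.999260385520756
```

The force is about -4 N, so this tub is full and goes to the green tray.

Emit:
jog_arm --moves '[0,0,-0.05,0,0,0,-1,0.06,-0.03,-0.12,0,0,0,-1,0.2,-0.1,-0.14,0,0,0,-1,0.35,-0.177,-0.14,0,0,0,-1,0.5,-0.253,-0.14,0,0,0,-1,0.64,-0.324,-0.14,0,0,0,-1,0.76,-0.384,-0.14,0,0,0,-1,0.82,-0.415,-0.14,0,0,0,-1]'

```text
time: 13.2
position: [0.5035, 0.301, 0.1442]
tool_rot: [-2.091, -2.343, -0.003]
ft_force: [0.3, -0.8, -2.9]
grip_width: 0.62
grip_force: 25.0
```

```bash
python3 -c "
from h import *
go(.505,.298,.047,6.6)"
```

```text
t 13.2 pos [0.5035 0.301  0.1442] shift [-0.011  0.003  0.324] turn [ 0.001 -0.002 -0.002] j [-0.96  0.25  0.43  1.73 -0.11  1.19 -0.38] F [ 0.31 -0.81 -2.91] w 0.6198375412239985 g 24.998723287135363
```

Emit:
jog_arm --moves '[-0.011,0.003,0.03,0,0,0,-1,-0.011,0.003,0.09,0,0,0,-1,-0.011,0.003,0.16,0,0,0,-1,-0.011,0.003,0.23,0,0,0,-1,-0.011,0.003,0.28,0,0,0,-1,-0.011,0.003,0.3,0,0,0,-1,-0.011,0.003,0.31,0,0,0,-1,-0.011,0.003,0.31,0,0,0,-1]'

```text
time: 14.2
position: [0.5067, 0.2948, 0.0502]
tool_rot: [2.096, 2.34, 0.001]
ft_force: [-1.2, -0.3, -2.6]
grip_width: 0.619
grip_force: 25.0
```

```bash
python3 -c "
from h import *
go(.505,.298,.0465,6.6)"
```

```text
t 14.2 pos [0.5067 0.2948 0.0502] shift [ 0.011 -0.004  0.012] turn [ 0.001 -0.    -0.005] j [-0.93  0.35  0.42  1.82 -0.16  1.01 -0.33] F [-1.19 -0.29 -2.64] w 0.6185226556516799 g 24.999483092688024
```

Emit:
jog_arm --moves '[0,0,0.007,0,0,0,-1,0,0,0.013,0,0,0,-1,0,0,0.014,0,0,0,-1,0,0,0.014,0,0,0,-1,0,0,0.014,0,0,0,1,0,0,0.014,0,0,0,1,0,0,0.014,0,0,0,1,0,0,0.014,0,0,0,1]'

```text
time: 15.2
position: [0.5064, 0.2948, 0.0458]
tool_rot: [2.096, 2.34, 0.001]
ft_force: [-0.8, 0.1, 0.1]
grip_width: 0.956
grip_force: 0.0
```

Emit:
jog_arm --moves '[0,0,-0.05,0,0,0,1,0,0,-0.15,0,0,0,1,0,0,-0.3,0,0,0,1,0,0,-0.45,0,0,0,1,0.1,0,-0.55,0,0,0,1,0.3,0,-0.55,0,0,0,1,0.45,0,-0.55,0,0,0,1,0.45,0,-0.55,0,0,0,1]'

```text
time: 16.2
position: [0.4888, 0.4339, 0.2108]
tool_rot: [-2.087, -2.346, -0.001]
ft_force: [0.4, -0.3, -1.3]
grip_width: 1.004
grip_force: 0.0
```

```bash
python3 -c "
from h import *
go(.505,.298,.0465,6.6)
i=ctrl.get_image('top');j=ctrl.get_image('scene');cv2.imwrite('pics/s4.png',cv2.resize(np.hstack([i['pixels'],j['pixels']])[:,:,::-1],(800,300)))"
```

```text
t 16.2 pos [0.4888 0.4339 0.2108] shift [-0.457  0.001  0.547] turn [-0.001 -0.002  0.002] j [-1.06  0.34  0.38  1.47 -0.13  1.35 -0.56] F [ 0.36 -0.26 -1.32] w 1.004273854964617 g 0.0
```

View pics/s4.png

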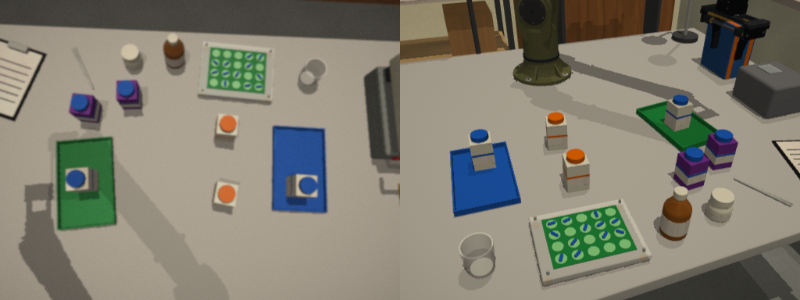

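Both tubs stand upright in their trays: green at px (77,180) and blue at (306,186) in the top half of the picture. The robot is clear of everything.

```bash
python3 -c "
from bench import ctrl
print(ctrl.close_job())"
```

```text
the job is handed in; nothing more can be done
None
```

I handed the job in at about 16 s: the full tub (about 4 N when lifted) stands upright in the green tray and the empty one (about 0.3 N) in the blue tray; the hand-in returned no verdict.

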